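# Park a freshly lacquered tea caddy under the dust cover

### The job

Using the wooden carrying board's upright grip, slide the board with the freshly lacquered caddy through the gap and under the clear dust cover, press it in against the sprung buffer until its plate is past the keeper block, then slide it across behind the keeper to the side stop and let go. Work gently: never touch the caddy itself, keep it standing near the middle of the plate and clear of the bay, do not ram the bay, and leave the pot, bottle and brush where they are.

Things in the scene. Friction and masses are not known exactly. Their poses are not given: they have to be found in the camera images.
- board: Loose carrying board of pale wood, 0.2 kg, 12 mm thick, flat on the bench. Origin on its underside below the upright grip; x points from grip to plate, z up. Stem 24 mm wide, x=-25 to +130 mm; plate 80 mm long (x=130 to 210), 90 mm wide, front corners rounded at 12 mm, rear edge square.
- grip (a point): Point in the board's upright grip, a wooden block 44 mm along x, 14 mm along y, its top 60 mm above the bench: pinch it across y. The point is 40 mm above the board's underside, on the origin's vertical; same axes as the board.
- plate (a point): Centre of the board's plate on its upper face, 170 mm ahead of the grip, 12 mm above the bench; same axes as the board.
- caddy: Loose round dark-lacquered tea caddy, 62 mm diameter, 65 mm tall, 0.08 to 0.17 kg, wet (not to be touched), standing on the plate. Origin at the centre of its underside, z up.
- bay: Fixed parking bay. Origin on the bench, mid-gap; x points in, y left, z up. Right of the gap: straight guide, inner face y=-48 mm, x=-30 to +200. Left: the keeper, a block from y=+48 to +90, 20 mm thick along x; the gap is 96 wide. The keeper's front face is anywhere from x=0 to +30 mm, different each time and not reported: feel for it. Guide, keeper and side stop are 30 mm high.
- side_stop (a point): Front end (bay x=+10 mm, y=+78, 15 mm high) of the inner face of the side stop, the wall left of the pocket behind the keeper; it runs from bay x=+10 to +200 mm. Bay axes. A plate against it has its centre at bay y=+33 mm.
- gap (a point): Mid-gap, 15 mm above the bay's origin; bay axes. Beyond it, at the back, is a sprung rubber-faced buffer. Its free face is 95 mm behind the keeper's front face, wherever that is; it needs 4 N to start and 8 N at its end, 13 mm farther in, where a plate's rear edge is 8 mm past the keeper. Released behind the keeper, the plate is pushed back against it.
- cover_edge (a point): Middle of the lower front edge of the clear dust cover: bay x=+20 mm, y=+15, 100 mm above the bench. The cover is 6 mm thick and spans bay x=+20 to +210, y=-90 to +120, on four thin posts at its corners. The hand must stay in front of it; beneath it the board cannot be lifted over the keeper. Bay axes.
- pot: Bystander: white open pot, 90 mm diameter, 75 mm tall; origin under its centre.
- bottle: Bystander: white bottle, 52 mm diameter, 110 mm tall; origin under its centre.
- brush: Bystander: flat brush 170 mm long lying along its own x; origin under its middle.
Things that resemble listed ones, but are neither listed nor needed, are in the scene too. Several things have the shape of the board; the one meant has the colours described above.

How it is judged:
On the way:
1. the plate has gone through the gap in line with it, under the cover (x of plate in the frame of bay above 0.03 m and y of plate in the frame of bay between -0.015 and 0.015 m and height (world z) of plate below 0.025 m), for 0.05 s.
At the end, for the whole second after the job is handed in: The plate lies flat behind the keeper, its centre over 55 mm inside the bay and over 26 mm left of the gap's middle, in line within 0.06 rad; the caddy stands upright on it within 20 mm of its centre; board and caddy released and at rest (x of plate in the frame of bay above 0.055 m and y of plate in the frame of bay above 0.026 m and angle between the x axis of board and the x axis of bay, either way round below 0.06 rad and height (world z) of plate below 0.015 m and angle between board's own z axis and vertical below 0.03 rad and horizontal distance between caddy and plate below 0.02 m and angle between caddy's own z axis and vertical below 0.1 rad and z of caddy in the frame of plate below 0.004 m and linear speed of each of board, caddy below 0.01 m/s); the robot touches nothing.
It fails at once if the robot touches the wet caddy (contact force between any of the fingers, the arm and caddy above 0.3 N).
It fails at once if the caddy touches the bay (contact force between caddy and bay above 0.5 N).
It fails at once if the caddy tips or leaves the plate (angle between caddy's own z axis and vertical above 0.35 rad or horizontal distance between caddy and plate above 0.035 m).
It fails at once if the board or robot rams the bay with more than 45 N (contact force between any of board, the fingers, the arm and bay above 45 N).
It fails at once if the pot, bottle or brush is shifted by more than 30 mm (distance of any of pot, bottle, brush from where it was at the start of the episode above 0.03 m).
It also fails if it takes over 45 s, if anything falls off the work surface, if the arm or the gripper's body presses on something with over 40 N, if the wrist force passes 120 N, or if a joint passes its speed limit or range.

### The arm

A 6-joint arm with a two-finger parallel gripper is mounted at the origin on the work surface. World frame = base frame: x ahead of the robot, y to its left, z up, the work surface at z = 0. Lengths are in m, angles in rad, forces in N, time in s.
With the tool pointing down it reaches from about 0.3 to 0.775 m from the base axis. Payload 14.6 kg.
Tool frame: the origin (TCP) lies at the very end of the fingers, on their centre line; the grasp point (between the pads) lies 19 mm behind it; z points along the fingers, y is the line along which they close (so a half turn about z gives the same grasp; the last joint's range is limited). The gripper opens to 94 mm and grips with 3 to 60 N. Pads are 16 mm wide; open, the fingers measure 119 mm over their backs; the gripper's body (75 mm by 177 mm) begins 78 mm behind the grasp point.
Start: joints at [-1.289, 0.3, 1.521, -0, 1.321, -0.067], TCP at [0.188, -0.517, 0.205] pointing down, gripper open.
Joint ranges: [-3.03, 3.03], [-0.79, 2.21], [0.23, 2.52], [-1.04, 4.18], [0, 3.07], [-2.55, 2.55]. Speed limits (rad/s): [2.22, 2.22, 2.57, 3.14, 3.14, 3.14].

### API

Orientations are given as [roll, pitch, yaw] about the fixed x, y, z axes, in that order (R = Rz(yaw) Ry(pitch) Rx(roll)).
In Python, from station import ctrl gives the robot as it stands. The module is installed in compiled form; this text tells all that it offers.
- The arm moves only by the tool step_arm, never from a script. Its argument "deltas" is a list of rows, each an object with "dp": the shift along the tool's x, y, z scaled (see below), a list of three; "twist": the turn about the tool's z scaled (see below). In form: [{"dp": [tx, ty, tz], "twist": twist}, ...]. A call has 1 to 12 rows; each row shifts and turns the commanded pose from where the row before left it, along the tool's axes as they then stand; what a row does not reach is not made up. The controller multiplies each number of a shift by 0.04 m and each number of a turn by 4 degrees. A row lasts 1/10 s, in which the tool goes at most 50 mm and 8.59 degrees, less where a joint would pass 70% of its speed; a pose out of reach is approached as far as the arm can. A call with a number of a shift or a turn outside -1 to 1 is refused whole. A call with a gripper value outside its range is refused whole. "gripper" is the opening, from -1 (shut) to 1 (fully open), set as the call begins (left out, the last holds). The fingers move at their own pace and stop on an object; "squeeze" is the grip in N (left out, the last holds). Time passes only in rows, so rows that do not move let the fingers close. It gives the time, the measured TCP pose, the force, the opening and the grip force at its end, in the units of the state.
- ctrl.get_obs(): the state, without advancing time (a new reading comes with each control period).
- ctrl.camera(name): name is "side" or "top"; returns (picture, depth): 480x640x3 uint8, red, green, blue; 480x640 float32, m along the optical axis (not along the pixel's ray), 0 where there is no reading.
- ctrl.get_calibration(name): a dict with "fx", "fy", "cx", "cy" (pixels), "distortion" ([k1, k2, p1, p2, k3] as OpenCV has them; the pictures are not rectified), "world_to_cam" (4x4, takes a point from world to camera coordinates). Camera axes: x right, y down, z forward; pixel columns grow to the right and rows downward; lengths in m; the calibration is good to about 2 mm. A picture is of the moment at which its call begins. get_calibration takes no time and is no camera call.
- ctrl.hand_in(): hands the job in; it is judged then, once.
Trained networks look in the newest picture that a camera, given by its name, has taken for a name from the list of things; names that differ only in an ending like _2 or _b are one class to them, and where a whole thing is asked for, a point or a joint stands for the part that bears it (a point fixed in the world has none). Each returns a list of dicts, best first, with "conf" (0 to 1); they miss things now and then, are a little off and sometimes report something else, mostly with a low value. They report only what shows in the picture. A call takes as long as a camera call. They do not tell look-alikes from the thing itself.
- ctrl.spot_in(camera, label): "rect" ([left, top, right, bottom] as shares, 0 to 1, of the picture: columns of its width, rows of its height, round what is visible of it).
- ctrl.cut_out(camera, label): "pixels" (480x640 bool, what is visible of it) and "rect" ([left, top, right, bottom] as shares, 0 to 1, of the picture: columns of its width, rows of its height, round what is visible of it).
The state is a dict: "time_s": time; "qpos": joint angles; "joint_vel": joint speeds; "tau": joint torques, N m; "ee_pos": TCP position; "eef_rot": TCP orientation; "force": force on the tool from outside, world axes, zero at the start; "moment": the same for the moment, N m; "grip_width": finger opening in m; "grip_force": force on a finger pad.
Only numpy, scipy, OpenCV 4.12 (cv2) and the standard library are available. Lean on these libraries where they do the work, as an engineer would, in place of code of your own. Each camera call takes 0.05 s, during which the arm holds its last target. There are 200 camera calls.

## Working session

There is one attempt and no reset: what is moved stays moved. The work goes in short steps, Python scripts to look and compute and a tool call to move; the robot and the scene stay as the last step left them, time stands still between calls to the robot, and variables do not carry over. Pictures are saved under pics/ and viewed, at most 10 in all, crops included, and the job is handed in when it is done.

Besides the shell and the picture viewer there is one more tool, called after ">>>" in YAML: its name, and indented under it one key for each argument. step_arm: Moves the arm, as the interface text tells. Its arguments: {"type":"object","properties":{"deltas":{"type":"array"},"gripper":{"type":"number"},"squeeze":{"type":"number"}},"required":["deltas"]}

```bash
mkdir -p pics; cat > h.py <<'E'
import numpy as np, cv2
from station import ctrl
def cal(n):
    c=ctrl.get_calibration(n); K=np.array([[c["fx"],0,c["cx"]],[0,c["fy"],c["cy"]],[0,0,1.]]); return K,np.array(c["distortion"]),np.array(c["world_to_cam"])
def px2w(n,uv,depth=None,z=None):
    K,D,T=cal(n); uv=np.atleast_2d(np.array(uv,float)); p=cv2.undistortPoints(uv[:,None],K,D)[:,0]
    r=np.c_[p,np.ones(len(p))]; R,t=T[:3,:3],T[:3,3]; o=-R.T@t; d=r@R
    s=np.array(depth)[:,None] if depth is not None else ((z-o[2])/d[:,2])[:,None]
    return o+d*s
def w2px(n,P):
    K,D,T=cal(n); return cv2.projectPoints(np.atleast_2d(np.array(P,float)),cv2.Rodrigues(T[:3,:3])[0],T[:3,3],K,D)[0][:,0]
E
python3 - <<'E'
from h import *
for n in("top","side"):
    im,d=ctrl.camera(n); cv2.imwrite(f"pics/{n}0.png",im[:,:,::-1]); np.save(f"{n}_d.npy",d); np.save(f"{n}_i.npy",im)
    for l in["board","caddy","bay","pot","bottle","brush"]:
        for r in ctrl.spot_in(n,l)[:4]: print(n,l,round(r["conf"],2),(np.array(r["rect"])*[640,480,640,480]).round().astype(int))
    T=cal(n)[2]; print(n,"cam at",(-T[:3,:3].T@T[:3,3]).round(3))
s=ctrl.get_obs(); print(s)
E
```

```text
top board 0.83 [252 267 335 320]
top board 0.68 [150 320 237 365]
top board 0.64 [400 278 439 343]
top board 0.6 [356 192 390 278]
top caddy 0.78 [364 193 388 217]
top caddy 0.68 [360 195 393 280]
top bay 0.74 [312  77 394 173]
top bottle 0.58 [469 180 493 201]
top brush 0.93 [469 239 497 302]
top cam at [0.323 0.036 1.672]
side board 0.94 [394 203 431 236]
side board 0.84 [271 380 371 457]
side board 0.8 [302 201 379 249]
side board 0.63 [177 126 293 218]
side caddy 0.71 [305 186 332 212]
side bay 0.9 [177 128 292 219]
side pot 0.65 [301 197 379 248]
side pot 0.63 [172 290 213 335]
side bottle 0.89 [359 114 375 151]
side brush 0.67 [401 154 438 173]
side cam at [-0.089  0.806  1.251]
{'time_s': 0.7, 'qpos': array([-1.28863580e+00,  2.99886066e-01,  1.52099179e+00, -1.20932096e-05,
        1.32069883e+00, -6.65885807e-02]), 'joint_vel': array([ 0.00020904, -0.00184935,  0.00065298,  0.00108062, -0.0012305 ,
        0.00127372]), 'tau': array([ 1.37535277e-03, -5.31569052e+01, -3.52873886e+01,  7.09161675e-02,
        2.12404516e-02, -4.22467497e-05]), 'ee_pos': array([ 0.18794585, -0.51688465,  0.2054567 ]), 'eef_rot': array([3.14157750e+00, 1.27535407e-05, 3.48752100e-01]), 'force': array([ 0.54042581, -0.30078163, -0.51784014]), 'moment': array([0.07781321, 0.02976395, 0.01438628]), 'grip_force': 0.0, 'grip_width': 0.09379015218515746}
```

View pics/top0.png

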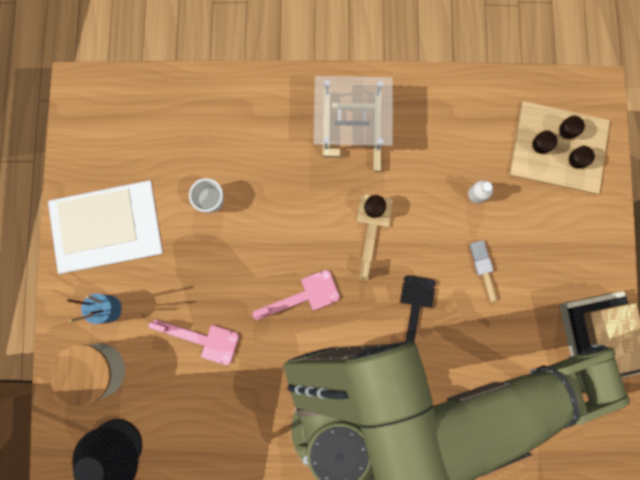

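View pics/side0.png

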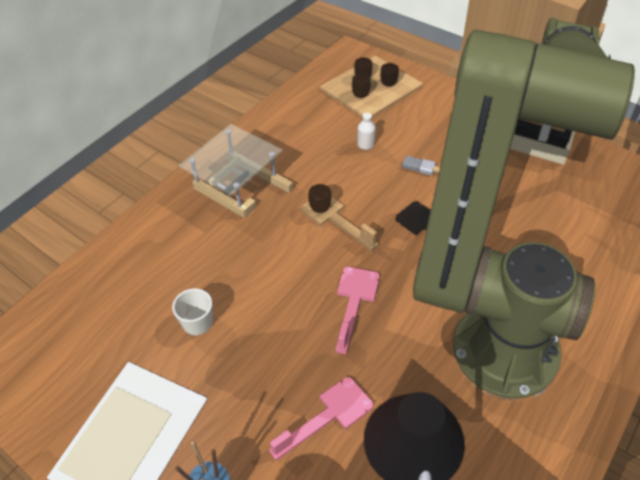

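The top view shows the pale board with its grip near (366,272) and the plate with the dark caddy at (375,208). The bay is at (315-393, 77-170), with the keeper near (331,152) and the guide's front end near (378,168). The pink and black boards are look-alikes. I'll enlarge the relevant part.

```bash
python3 - <<'E'
from h import *
im=np.load("top_i.npy"); c=im[70:185,300:410]; d=im[185:290,340:410]
a=cv2.resize(c,None,fx=5,fy=5,interpolation=cv2.INTER_CUBIC); b=cv2.resize(d,None,fx=5,fy=5,interpolation=cv2.INTER_CUBIC)
cv2.imwrite("pics/bay1.png",a[:,:,::-1]); 
cv2.imwrite("pics/board1.png",b[:,:,::-1])
E
```

```text
(no output)
```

View pics/bay1.png

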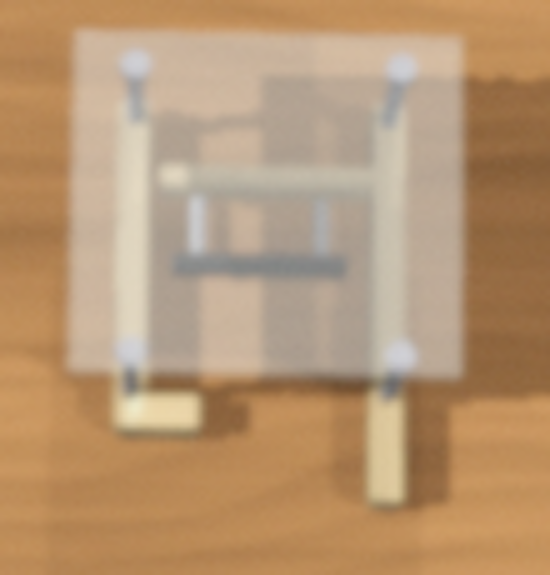

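View pics/board1.png

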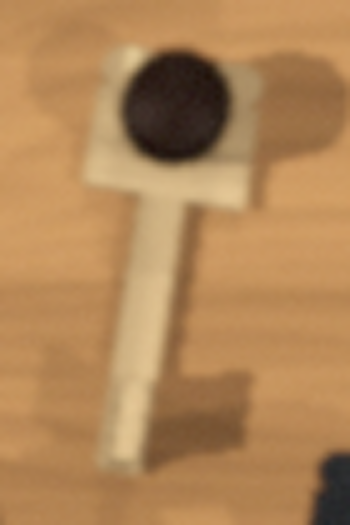

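The bay crop shows the cover corners at crop px (75,30), (463,38), (463,380) and (68,370). The guide's inner face starts near (367,500), and the keeper's front edge is near y≈425-432. In the board crop the plate's rear edge runs (85,183)-(247,207) and the grip lies around (105-152, 378-468).

Next I'll fit poses to these corners and check them against the depth clouds.

```bash
python3 - <<'E'
from h import *
from scipy.optimize import least_squares
d=np.load("top_d.npy"); print("fx",cal("top")[0][0,0])
def cloud(n,d,u0,u1,v0,v1):
    v,u=np.mgrid[v0:v1,u0:u1]; m=d[v,u]>0
    uv=np.c_[u[m],v[m]]; return uv,px2w(n,uv,depth=d[v,u][m])
f=lambda x,y:(300+(x+.5)/5-.5,70+(y+.5)/5-.5)
P=[(.210,.120,.106),(.210,-.090,.106),(.020,-.090,.103),(.020,.120,.103),(-.030,-.048,.03)]
uv=np.array([f(75,30),f(463,37),f(463,380),f(68,371),f(367,499)])
def tr(q,P):
    c,s=np.cos(q[2]),np.sin(q[2]); P=np.array(P); return np.c_[q[0]+c*P[:,0]-s*P[:,1],q[1]+s*P[:,0]+c*P[:,1],P[:,2]]
r=least_squares(lambda q:(w2px("top",tr(q,P))-uv).ravel(),[.8,0,0]); print("bay",r.x.round(4),"res px",r.fun.reshape(-1,2).round(2).tolist())
uvp,W=cloud("top",d,340,410,185,290)
g=W[(W[:,2]>.052)&(W[:,2]<.066)&(uvp[:,1]>255)]; print("grip top n",len(g),g.mean(0).round(4),g.min(0).round(3),g.max(0).round(3))
q=g[:,:2]-g[:,:2].mean(0); w,V=np.linalg.eigh(q.T@q); print("grip yaw",np.arctan(V[1,1]/V[0,1]).round(4))
c=W[(W[:,2]>.07)&(W[:,2]<.085)&(uvp[:,1]<225)]; print("caddy n",len(c),c.mean(0).round(4),np.ptp(c,axis=0).round(3))
b=W[(W[:,2]>.007)&(W[:,2]<.02)]; print("board low n",len(b),b.min(0).round(3),b.max(0).round(3))
# keeper / guide from depth
uvb,B=cloud("top",d,318,390,145,175); k=(B[:,2]>.022)&(B[:,2]<.04)
Bb=tr([0,0,-r.x[2]],B-np.r_[r.x[:2],0]); 
L=Bb[k&(Bb[:,1]>0.03)]; G=Bb[k&(Bb[:,1]<-.03)]
for n,A in(("keeper",L),("guide",G)): print(n,len(A),A.min(0).round(4),A.max(0).round(4))
E
```

```text
fx 603.7292799690334
bay [ 0.7419 -0.0514 -0.0128] res px [[0.15, -0.05], [-0.13, 0.23], [-0.52, -0.23], [-0.07, -0.1], [0.59, 0.18]]
grip top n 82 [ 0.4333 -0.0743  0.0596] [ 0.411 -0.084  0.052] [ 0.454 -0.065  0.066]
grip yaw -0.1607
caddy n 329 [ 0.6034 -0.098   0.0763] [0.058 0.057 0.015]
board low n 1062 [ 0.38  -0.2    0.007] [ 0.673 -0.007  0.02 ]
keeper 136 [0.0075 0.0488 0.0223] [0.0374 0.0966 0.0393]
guide 153 [-0.0302 -0.066   0.0223] [ 0.0412 -0.0481  0.0386]
```

Everything agrees with the given sizes:
- **Bay:** origin about (0.742, -0.051), yaw -0.013. Guide and keeper inner faces are at about ±48 mm, and the keeper front is at roughly 8 mm.
- **Grip:** (0.433, -0.074), board yaw about -0.15.

I'll move above the grip first.

>>> step_arm:
  deltas:
    - {"dp": [0.8,-0.69,0],"twist": 0}
    - {"dp": [0.8,-0.69,0],"twist": 0}
    - {"dp": [0.8,-0.69,0],"twist": 0}
    - {"dp": [0.8,-0.69,0],"twist": 0}
    - {"dp": [0.8,-0.69,0],"twist": 0}
    - {"dp": [0.8,-0.69,0],"twist": 0}
    - {"dp": [0.8,-0.69,0],"twist": 0}
    - {"dp": [0.8,-0.69,0],"twist": 0}
    - {"dp": [0.8,-0.69,0],"twist": 0}
    - {"dp": [0.8,-0.69,0],"twist": 0}
    - {"dp": [0.8,-0.69,0],"twist": 0}
    - {"dp": [0.75,-0.7,0],"twist": 0}
  gripper: 0.0

```text
time_s: 1.9
ee_pos: [0.4343, -0.073, 0.2057]
eef_rot: [3.141, -0.001, 0.349]
force: [0.9, -0.3, 0.0]
grip_width: 0.0466
grip_force: 0.0
```

>>> step_arm:
  deltas:
    - {"dp": [0,0,0.3],"twist": 0.9}
    - {"dp": [0,0,0.3],"twist": 0.9}
    - {"dp": [0,0,0.3],"twist": 0.9}
    - {"dp": [0,0,0.3],"twist": 0.9}
    - {"dp": [0,0,0.3],"twist": 0.9}
    - {"dp": [0,0,0.3],"twist": 0.9}
    - {"dp": [0,0,0.2],"twist": 0.9}
    - {"dp": [0,0,0.2],"twist": 0.85}
    - {"dp": [0,0,0],"twist": 0}

```text
time_s: 2.8
ee_pos: [0.4332, -0.0746, 0.1167]
eef_rot: [-3.141, 0.001, -0.151]
force: [0.2, -0.7, 0.4]
grip_width: 0.0468
grip_force: 0.0
```

>>> step_arm:
  deltas:
    - {"dp": [0,0,0.5],"twist": 0}
    - {"dp": [0,0,0.5],"twist": 0}
    - {"dp": [0,0,0.5],"twist": 0}
    - {"dp": [0,0,0.5],"twist": 0}
    - {"dp": [0,0,0.3],"twist": 0}
    - {"dp": [0,0,0],"twist": 0}
    - {"dp": [0,0,0],"twist": 0}

```text
time_s: 3.5
ee_pos: [0.434, -0.0748, 0.0261]
eef_rot: [3.142, -0.001, -0.15]
force: [-0.4, -0.6, 0.0]
grip_width: 0.047
grip_force: 0.0
```

>>> step_arm:
  deltas:
    - {"dp": [0,0,0],"twist": 0}
    - {"dp": [0,0,0],"twist": 0}
    - {"dp": [0,0,0],"twist": 0}
    - {"dp": [0,0,0],"twist": 0}
    - {"dp": [0,0,0],"twist": 0}
    - {"dp": [0,0,0],"twist": 0}
    - {"dp": [0,0,0],"twist": 0}
  gripper: -0.8
  squeeze: 25

```text
time_s: 4.2
ee_pos: [0.4337, -0.0748, 0.0256]
eef_rot: [3.142, -0.0, -0.151]
force: [-1.3, -0.5, 5.4]
grip_width: 0.0144
grip_force: 25.0
```

```bash
cat > look.py <<'E'
import sys
from h import *
n=sys.argv[1]; u0,u1,v0,v1=map(int,sys.argv[2:6])
im,d=ctrl.camera("top"); s=ctrl.get_obs(); print(s["time_s"],s["ee_pos"].round(4),s["eef_rot"].round(4),s["force"].round(1),s["grip_width"].round(4))
np.save("last_d.npy",d); np.save("last_i.npy",im)
a=cv2.resize(im[v0:v1,u0:u1],None,fx=5,fy=5,interpolation=cv2.INTER_CUBIC); cv2.imwrite(f"pics/{n}.png",a[:,:,::-1])
v,u=np.mgrid[v0:v1,u0:u1]; m=d[v,u]>0; W=px2w("top",np.c_[u[m],v[m]],depth=d[v,u][m])
ex=s["ee_pos"]; psi=s["eef_rot"][2]; c,sn=np.cos(psi),np.sin(psi)
plate=np.array([ex[0]+.17*c,ex[1]+.17*sn]); k=(W[:,2]>.071)&(W[:,2]<.083)&(np.hypot(*(W[:,:2]-plate).T)<.05)
cad=W[k,:2].mean(0) if k.any() else None
bx,by,by_=.7419,-.0514,-.0128
tb=lambda p:(np.array([[np.cos(by_),np.sin(by_)],[-np.sin(by_),np.cos(by_)]])@(np.array(p)-[bx,by])).round(4)
print("plate(bay, from tool)",tb(plate),"yaw rel",round(psi-by_,4),"caddy",k.sum(),None if cad is None else tb(cad))
E
python3 look.py g1 310 410 180 290
```

```text
Traceback (most recent call last):
  File "look.py", line 4, in <module>
    im,d=ctrl.camera("top"); s=ctrl.get_obs(); print(s["time_s"],s["ee_pos"].round(4),s["eef_rot"].round(4),s["force"].round(1),s["grip_width"].round(4))
                                                                                                                                ^^^^^^^^^^^^^^^^^^^^^
AttributeError: 'float' object has no attribute 'round'
```

>>> step_arm:
  deltas:
    - {"dp": [0,-0.02,0],"twist": -0.06}
    - {"dp": [0,-0.05,0],"twist": -0.14}
    - {"dp": [0,-0.07,0],"twist": -0.2}
    - {"dp": [0,-0.07,0],"twist": -0.2}
    - {"dp": [0,-0.07,0],"twist": -0.2}
    - {"dp": [0,-0.07,0],"twist": -0.2}
    - {"dp": [0,-0.07,0],"twist": -0.2}
    - {"dp": [0,-0.07,0],"twist": -0.2}
    - {"dp": [0,-0.07,0],"twist": -0.2}
    - {"dp": [0,-0.07,0],"twist": -0.2}
    - {"dp": [0,-0.04,0],"twist": -0.12}
    - {"dp": [0,-0.01,0],"twist": -0.06}

```text
time_s: 5.45
ee_pos: [0.4364, -0.0474, 0.0256]
eef_rot: [3.141, -0.001, -0.011]
force: [0.0, -4.1, 5.2]
grip_width: 0.0138
grip_force: 25.2
```

```bash
sed -i 's/s\["grip_width"\].round(4)/s["grip_width"]/' look.py; python3 look.py g1 310 410 140 290
```

```text
5.5 [ 0.4364 -0.0474  0.0256] [ 3.1415e+00 -8.0000e-04 -1.0900e-02] [ 0.3 -1.9  4.5] 0.014167563677085654
plate(bay, from tool) [-0.1356  0.0005] yaw rel 0.0019 caddy 291 [-0.1339  0.0002]
```

View pics/g1.png

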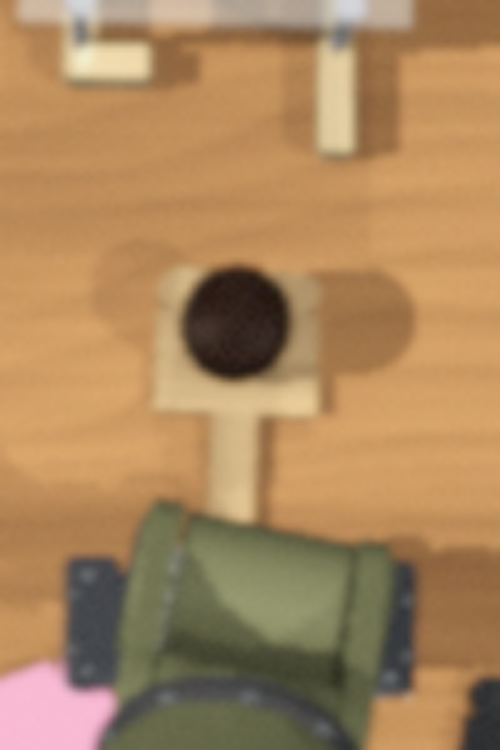

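The crop shows the board held and nearly in line. The plate's sides are at crop px x≈153 and 322, with its rear edge at y≈405. The keeper's inner edge is at x≈152 and the guide's at x≈318. I'll compute the lateral offset from these.

```bash
python3 - <<'E'
from h import *
im=np.load("last_i.npy").astype(float)
bx,by,b=.7419,-.0514,-.0128
R=np.array([[np.cos(b),np.sin(b)],[-np.sin(b),np.cos(b)]])
# sample profiles across plate rear part/along stem in bay frame, find gradient edges
g=cv2.GaussianBlur(im,(0,0),.7)
def prof(x,ys,z):
    P=np.c_[np.full_like(ys,x),ys]@R+[bx,by]; uv=w2px("top",np.c_[P,np.full_like(ys,z)]).astype(np.float32)
    return np.stack([cv2.remap(g[:,:,k].astype(np.float32),uv[None,:,0],uv[None,:,1],cv2.INTER_LINEAR)[0] for k in range(3)],1)
def edges(x,a,c,z):
    ys=np.arange(a,c,.0005); p=prof(x,ys,z); e=np.abs(np.gradient(p[:,2])); return ys[e.argmax()]
for x in(-.172,-.168,-.164,-.160): print("plate",x,edges(x,.035,.058,.012).round(4),edges(x,-.058,-.035,.012).round(4))
for x in(-.21,-.2,-.19): print("stem",x,edges(x,.004,.022,.012).round(4),edges(x,-.022,-.004,.012).round(4))
for x in(-.02,-.01,0): print("guide",x,edges(x,-.058,-.038,.03).round(4))
for x in(.015,.02,.025): print("keeper",x,edges(x,.038,.058,.03).round(4))
E
```

```text
plate -0.172 0.042 -0.051
plate -0.168 0.042 -0.0505
plate -0.164 0.0405 -0.0515
plate -0.16 0.041 -0.0505
stem -0.21 0.009 -0.0155
stem -0.2 0.0095 -0.0145
stem -0.19 0.0095 -0.015
guide -0.02 -0.047
guide -0.01 -0.045
guide 0 -0.0475
keeper 0.015 0.047
keeper 0.02 0.0485
keeper 0.025 0.047
```

```bash
cat > fit.py <<'E'
from h import *
from scipy.optimize import differential_evolution as DE
bx,by,b=.7419,-.0514,-.0128
def fit(im,segs,q0,rng):
    g=cv2.GaussianBlur(im,(0,0),.8).astype(np.float32)
    pts=[];nrm=[]
    for (x0,y0,x1,y1,z) in segs:
        n=int(np.hypot(x1-x0,y1-y0)/.002)+2; t=np.linspace(0,1,n)[:,None]
        p=np.array([x0,y0])+t*np.array([x1-x0,y1-y0]); m=np.array([y1-y0,x0-x1])/np.hypot(x1-x0,y1-y0)
        pts.append(np.c_[p,np.full(n,z)]); nrm.append(np.tile(np.r_[m,0],(n,1)))
    pts=np.vstack(pts);nrm=np.vstack(nrm)*.0015; K,D,T=cal("top"); rv=cv2.Rodrigues(T[:3,:3])[0]
    def smp(P,q):
        c,s=np.cos(q[2]),np.sin(q[2]); W=np.c_[q[0]+c*P[:,0]-s*P[:,1],q[1]+s*P[:,0]+c*P[:,1],P[:,2]]
        uv=cv2.projectPoints(W,rv,T[:3,3],K,D)[0][:,0].astype(np.float32); return cv2.remap(g,uv[:,0],uv[:,1],cv2.INTER_LINEAR)[:,0]
    f=lambda q:-np.minimum(np.abs(smp(pts+nrm,q)-smp(pts-nrm,q)).sum(1),60).mean()
    r=DE(f,[(a-e,a+e) for a,e in zip(q0,rng)],seed=1,popsize=20,tol=1e-4); return r.x,-r.fun
board=[(.130,.045,.198,.045,.012),(.130,-.045,.198,-.045,.012),(.130,.045,.130,.012,.012),(.130,-.012,.130,-.045,.012),(.210,.033,.210,-.033,.012),(.075,.012,.13,.012,.012),(.075,-.012,.13,-.012,.012)]
guide=[(-.03,-.048,.012,-.048,.03),(-.03,-.048,-.03,-.064,.03),(-.03,-.064,.012,-.064,.03)]
def tobay(q): R=np.array([[np.cos(b),np.sin(b)],[-np.sin(b),np.cos(b)]]); return R@(np.array(q[:2])-[bx,by])
E
python3 - <<'E'
from fit import *
im=np.load("last_i.npy")
q,s=fit(im,board,(.4364,-.0474,-.011),(.008,.008,.04)); print("board",q.round(4),round(s,1),"grip bay",tobay(q).round(4),"plate bay",tobay(q[:2]+.17*np.array([np.cos(q[2]),np.sin(q[2])])).round(4))
i0=np.load("top_i.npy"); q,s=fit(i0,board,(.433,-.0745,-.15),(.008,.008,.05)); print("board0",q.round(4),round(s,1))
for i in(im,i0):
  best=max(((*fit(i,guide+[(k,.05,k,.085,.03),(k+.02,.05,k+.02,.085,.03) if k>.2 else (k,.048,min(k+.02,.015)+.003,.048,.03)],(bx,by,b),(.004,.006,.02)),k) for k in(.003,.006,.009,.012,.015)),key=lambda t:t[1]); print("bay",best[0].round(4),round(best[1],1),"kf",best[2])
E
```

```text
board [ 0.4362 -0.0479 -0.0364] 38.7 grip bay [-0.3058 -0.0004] plate bay [-0.1358 -0.0045]
board0 [ 0.4332 -0.0758 -0.1581] 39.5
bay [ 0.7427 -0.0512 -0.0075] 58.7 kf 0.009
bay [ 0.7429 -0.0511 -0.0087] 58.7 kf 0.009
```

The image fit gives the board's yaw as about -0.036 while the tool is at -0.011. The board lagged in the pads because of bench friction, so I'll squeeze harder, let it align and look again.

>>> step_arm:
  deltas:
    - {"dp": [0,0,0],"twist": 0}
    - {"dp": [0,0,0],"twist": 0}
    - {"dp": [0,0,0],"twist": 0}
    - {"dp": [0,0,0],"twist": 0}
  squeeze: 58

```text
time_s: 5.9
ee_pos: [0.4363, -0.0474, 0.0256]
eef_rot: [3.142, -0.001, -0.011]
force: [0.4, -1.6, 5.6]
grip_width: 0.0137
grip_force: 58.0
```

```bash
cat > lb.py <<'E'
from fit import *
im,d=ctrl.camera("top"); np.save("last_i.npy",im); np.save("last_d.npy",d)
s=ctrl.get_obs(); e=s["ee_pos"]; y=s["eef_rot"][2]; print(round(s["time_s"],2),e.round(4),y.round(4),s["force"].round(1),s["moment"].round(2))
q,c=fit(im,board,(e[0],e[1],y),(.006,.006,.04)); p=q[:2]+.17*np.array([np.cos(q[2]),np.sin(q[2])])
bx,by,b=.7428,-.0512,-.010
R=np.array([[np.cos(b),np.sin(b)],[-np.sin(b),np.cos(b)]]); f=lambda p:(R@(np.array(p)-[bx,by])).round(4)
print("board",q.round(4),round(c,1),"plate bay",f(p),"yaw rel",(q[2]-b).round(4),"grip",f(q[:2]),"tool",f(e[:2]))
E
python3 lb.py
```

```text
5.95 [ 0.4364 -0.0474  0.0256] -0.0109 [ 0.2 -2.8  5.2] [-0.43  0.01 -0.11]
board [ 0.4361 -0.0464 -0.022 ] 38.9 plate bay [-0.1368 -0.0003] yaw rel -0.012 grip [-0.3068  0.0017] tool [-0.3064  0.0008]
```

>>> step_arm:
  deltas:
    - {"dp": [0.04,0,0],"twist": -0.04}
    - {"dp": [0.08,0,0],"twist": -0.05}
    - {"dp": [0.12,0,0],"twist": -0.05}
    - {"dp": [0.14,0,0],"twist": 0}
    - {"dp": [0.14,0,0],"twist": 0}
    - {"dp": [0.14,0,0],"twist": 0}
    - {"dp": [0.14,0,0],"twist": 0}
    - {"dp": [0.14,0,0],"twist": 0}
    - {"dp": [0.14,0,0],"twist": 0}
    - {"dp": [0.12,0,0],"twist": 0}
    - {"dp": [0.08,0,0],"twist": 0}
    - {"dp": [0.04,0,0],"twist": 0}

```text
time_s: 7.15
ee_pos: [0.4882, -0.0473, 0.0256]
eef_rot: [-3.141, 0.002, -0.001]
force: [-11.4, 0.2, 15.6]
grip_width: 0.0138
grip_force: 58.0
```

```bash
python3 lb.py
```

```text
7.2 [ 0.4884 -0.0473  0.0257] -0.0009 [-7.   0.2 14. ] [-0.11  1.1  -0.04]
board [ 0.4883 -0.0484  0.0049] 39.5 plate bay [-0.0846  0.0028] yaw rel 0.0149 grip [-0.2545  0.0003] tool [-0.2544  0.0014]
```

>>> step_arm:
  deltas:
    - {"dp": [0,0,-0.01],"twist": 0.06}
    - {"dp": [0,0,-0.01],"twist": 0.06}
    - {"dp": [0,0,0],"twist": 0.05}
    - {"dp": [0,0,0],"twist": 0}

```text
time_s: 7.6
ee_pos: [0.4887, -0.0475, 0.026]
eef_rot: [-3.141, 0.001, -0.014]
force: [0.5, 0.8, -1.4]
grip_width: 0.0135
grip_force: 58.0
```

```bash
python3 lb.py
```

```text
7.65 [ 0.4887 -0.0476  0.026 ] -0.0139 [ 0.9  0.6 -1.5] [0.23 0.08 0.19]
board [ 0.4887 -0.0485 -0.0068] 39.2 plate bay [-0.0841  0.0007] yaw rel 0.0032 grip [-2.541e-01  1.000e-04] tool [-0.2542  0.0011]
```

>>> step_arm:
  deltas:
    - {"dp": [0.04,0,0],"twist": 0}
    - {"dp": [0.08,0,0],"twist": 0}
    - {"dp": [0.12,0,0],"twist": 0}
    - {"dp": [0.15,0,0],"twist": 0}
    - {"dp": [0.15,0,0],"twist": 0}
    - {"dp": [0.15,0,0],"twist": 0}
    - {"dp": [0.15,0,0],"twist": 0}
    - {"dp": [0.15,0,0],"twist": 0}
    - {"dp": [0.15,0,0],"twist": 0}
    - {"dp": [0.12,0,0],"twist": 0}
    - {"dp": [0.08,0,0],"twist": 0}
    - {"dp": [0.04,0,0],"twist": 0}

```text
time_s: 8.85
ee_pos: [0.5443, -0.0486, 0.0262]
eef_rot: [-3.142, 0.0, -0.014]
force: [-0.8, -0.1, -2.5]
grip_width: 0.0137
grip_force: 58.0
```

```bash
python3 lb.py
```

```text
8.9 [ 0.5443 -0.0486  0.0262] -0.0142 [ 0.   0.1 -2.6] [-0.02  0.36 -0.05]
board [ 0.5447 -0.0492 -0.0183] 36.5 plate bay [-0.0281 -0.0014] yaw rel -0.0083 grip [-0.1981 -0.    ] tool [-0.1985  0.0006]
```

>>> step_arm:
  deltas:
    - {"dp": [0.04,-0.01,0],"twist": -0.03}
    - {"dp": [0.08,-0.01,0],"twist": -0.03}
    - {"dp": [0.12,0,0],"twist": 0}
    - {"dp": [0.14,0,0],"twist": 0}
    - {"dp": [0.14,0,0],"twist": 0}
    - {"dp": [0.14,0,0],"twist": 0}
    - {"dp": [0.12,0,0],"twist": 0}
    - {"dp": [0.08,0,0],"twist": 0}
    - {"dp": [0.04,0,0],"twist": 0}

```text
time_s: 9.8
ee_pos: [0.5804, -0.0481, 0.0262]
eef_rot: [-3.142, -0.0, -0.01]
force: [-1.6, 0.5, -2.5]
grip_width: 0.0135
grip_force: 58.0
```

>>> step_arm:
  deltas:
    - {"dp": [0.04,0,0],"twist": 0}
    - {"dp": [0.08,0,0],"twist": 0}
    - {"dp": [0.12,0,0],"twist": 0}
    - {"dp": [0.12,0,0],"twist": 0}
    - {"dp": [0.12,0,0],"twist": 0}
    - {"dp": [0.12,0,0],"twist": 0}
    - {"dp": [0.12,0,0],"twist": 0}
    - {"dp": [0.08,0,0],"twist": 0}
    - {"dp": [0.04,0,0],"twist": 0}

```text
time_s: 10.7
ee_pos: [0.6139, -0.0485, 0.0262]
eef_rot: [-3.142, -0.0, -0.01]
force: [-0.6, -0.2, -3.1]
grip_width: 0.0136
grip_force: 58.0
```

```bash
python3 look.py in1 310 410 70 185; python3 lb.py
```

```text
10.75 [ 0.614  -0.0485  0.0262] [-3.1416e+00 -1.0000e-04 -1.0000e-02] [-0.5 -0.7 -2.7] 0.013764149870611576
plate(bay, from tool) [0.0421 0.0017] yaw rel 0.0028 caddy 38 [0.0229 0.0062]
10.8 [ 0.6138 -0.0485  0.0262] -0.01 [ 0.3 -0.9 -2.9] [-0.    0.31  0.01]
board [ 0.6142 -0.0509  0.0092] 25.9 plate bay [0.0413 0.0023] yaw rel 0.0192 grip [-0.1286 -0.001 ] tool [-0.129   0.0014]
```

View pics/in1.png

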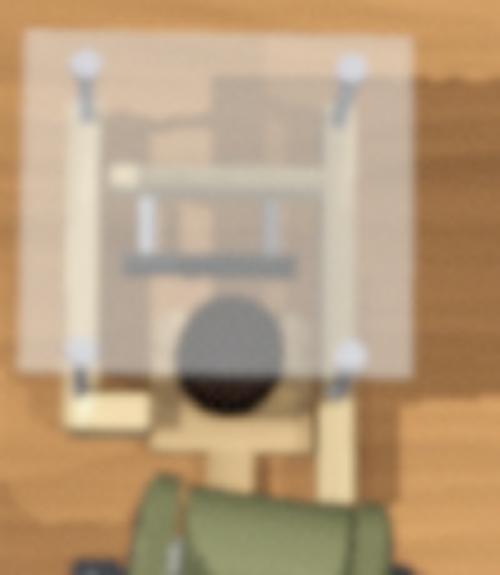

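The view shows the plate in line in the gap, with its rear corners at crop (150,445) and (310,450). The caddy is on the plate at (230,355), and the buffer face is near y≈270, about 20 mm ahead. I'll advance and feel for the buffer.

>>> step_arm:
  deltas:
    - {"dp": [0.04,0,0],"twist": 0}
    - {"dp": [0.08,0,0],"twist": 0}
    - {"dp": [0.08,0,0],"twist": 0}
    - {"dp": [0.08,0,0],"twist": 0}
    - {"dp": [0.08,0,0],"twist": 0}
    - {"dp": [0.06,0,0],"twist": 0}
    - {"dp": [0.04,0,0],"twist": 0}
    - {"dp": [0.02,0,0],"twist": 0}
    - {"dp": [0,0,0],"twist": 0}

```text
time_s: 11.7
ee_pos: [0.6329, -0.0487, 0.0262]
eef_rot: [3.142, -0.0, -0.01]
force: [1.4, -0.4, -3.1]
grip_width: 0.0134
grip_force: 58.0
```

>>> step_arm:
  deltas:
    - {"dp": [0.03,0,0],"twist": 0}
    - {"dp": [0.04,0,0],"twist": 0}
    - {"dp": [0.03,0,0],"twist": 0}
    - {"dp": [0,0,0],"twist": 0}

```text
time_s: 12.1
ee_pos: [0.6367, -0.0488, 0.0262]
eef_rot: [3.142, 0.001, -0.01]
force: [-4.0, -1.5, -2.0]
grip_width: 0.0135
grip_force: 58.0
```

>>> step_arm:
  deltas:
    - {"dp": [0.03,0,0],"twist": 0}
    - {"dp": [0.04,0,0],"twist": 0}
    - {"dp": [0.03,0,0],"twist": 0}
    - {"dp": [0,0,0],"twist": 0}

```text
time_s: 12.5
ee_pos: [0.6405, -0.0488, 0.0261]
eef_rot: [3.142, 0.001, -0.01]
force: [-5.7, 0.0, 0.4]
grip_width: 0.0137
grip_force: 58.0
```

>>> step_arm:
  deltas:
    - {"dp": [0.03,0,0],"twist": 0}
    - {"dp": [0.03,0,0],"twist": 0}
    - {"dp": [0.02,0,0],"twist": 0}
    - {"dp": [0,0,0],"twist": 0}

```text
time_s: 12.9
ee_pos: [0.6435, -0.0489, 0.0261]
eef_rot: [-3.142, 0.002, -0.01]
force: [-7.7, -0.3, 1.1]
grip_width: 0.0138
grip_force: 58.0
```

>>> step_arm:
  deltas:
    - {"dp": [0.02,0,0],"twist": 0}
    - {"dp": [0.02,0,0],"twist": 0}
    - {"dp": [0.01,0,0],"twist": 0}
    - {"dp": [0,0,0],"twist": 0}

```text
time_s: 13.3
ee_pos: [0.6453, -0.0489, 0.0261]
eef_rot: [3.142, 0.002, -0.01]
force: [-8.5, -1.3, 0.6]
grip_width: 0.014
grip_force: 58.0
```

>>> step_arm:
  deltas:
    - {"dp": [0.02,0,0],"twist": 0}
    - {"dp": [0.02,0,0],"twist": 0}
    - {"dp": [0,0,0],"twist": 0}

```text
time_s: 13.6
ee_pos: [0.6469, -0.0489, 0.0261]
eef_rot: [3.142, 0.002, -0.01]
force: [-8.9, -0.3, 0.9]
grip_width: 0.0134
grip_force: 58.0
```

```bash
python3 look.py in2 310 410 70 185; python3 lb.py
```

```text
13.65 [ 0.6469 -0.0489  0.0261] [ 3.1416e+00  1.9000e-03 -1.0000e-02] [-8.4 -0.9  1.1] 0.013567419513804264
plate(bay, from tool) [0.075  0.0017] yaw rel 0.0028 caddy 0 None
13.7 [ 0.6469 -0.0489  0.0261] -0.0101 [-8.2 -1.2  0.5] [-0.16  1.5   0.01]
board [ 0.6529 -0.0533  0.0255] 19.8 plate bay [0.08  0.003] yaw rel 0.0355 grip [-0.0899 -0.003 ] tool [-0.0959  0.0014]
```

View pics/in2.png

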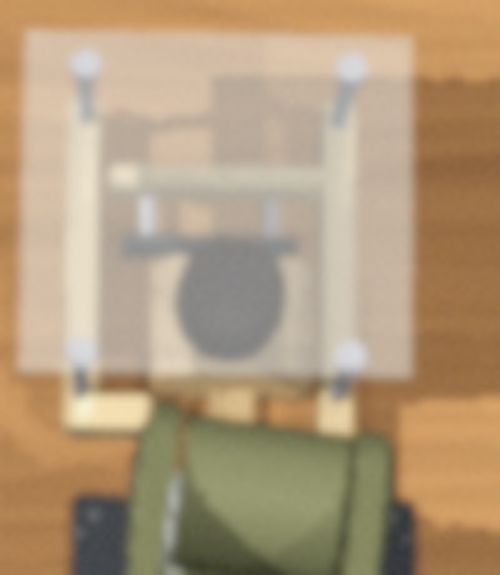

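The plate's rear edge (crop y≈388) now lies past the keeper, with about 6 mm of margin and 8.5 N on the buffer. I'll begin the sideways slide in small pieces, watching the forces.

>>> step_arm:
  deltas:
    - {"dp": [0.01,-0.02,0],"twist": 0}
    - {"dp": [0,-0.04,0],"twist": 0}
    - {"dp": [0,-0.05,0],"twist": 0}
    - {"dp": [0,-0.05,0],"twist": 0}
    - {"dp": [0,-0.04,0],"twist": 0}
    - {"dp": [0,-0.02,0],"twist": 0}

```text
time_s: 14.3
ee_pos: [0.6473, -0.0407, 0.0261]
eef_rot: [3.141, 0.002, -0.011]
force: [-9.3, -5.0, 1.7]
grip_width: 0.0142
grip_force: 58.5
```

```bash
cat > lp.py <<'E'
from fit import *
im,d=ctrl.camera("top"); np.save("last_i.npy",im)
s=ctrl.get_obs(); e=s["ee_pos"]; y=s["eef_rot"][2]; print(round(s["time_s"],2),e.round(4),y.round(4),s["force"].round(1),s["moment"].round(2))
R=lambda a:np.array([[np.cos(a),-np.sin(a)],[np.sin(a),np.cos(a)]])
seg=[(-.04,-.045,.028,-.045,.012),(-.04,.045,.028,.045,.012),(-.04,.043,-.04,.014,.012),(-.04,-.014,-.04,-.043,.012)]
b=-.010; bo=np.array([.7428,-.0512])
c=e[:2]+R(y)@[.17,0]
for sg,n in((seg,"all"),(seg[2:],"rear"),(seg[:2],"sides")):
    q,sc=fit(im,sg,(c[0],c[1],y),(.004,.01,.05)); print(n,round(sc,1),"plate bay",(R(-b)@(q[:2]-bo)).round(4),"yaw rel",(q[2]-b).round(4))
print("tool plate bay",(R(-b)@(c-bo)).round(4),"tool yaw rel",(y-b).round(4))
E
python3 lp.py
```

```text
14.35 [ 0.6473 -0.0407  0.0261] -0.0114 [-9.5 -4.2  1.1] [-0.91  1.68 -0.84]
all 25.7 plate bay [0.0784 0.0036] yaw rel -0.0512
rear 32.4 plate bay [0.0747 0.0193] yaw rel -0.0361
sides 23.9 plate bay [0.0755 0.0037] yaw rel -0.0466
tool plate bay [0.0744 0.0093] tool yaw rel -0.0014
```

The board lags about 0.045 rad clockwise because of buffer friction, so I'll lead with a twist while sliding.

>>> step_arm:
  deltas:
    - {"dp": [0,0,0],"twist": -0.1}
    - {"dp": [0,0,0],"twist": -0.15}
    - {"dp": [0,0,0],"twist": -0.15}
    - {"dp": [0,0,0],"twist": -0.15}
    - {"dp": [0,0,0],"twist": -0.1}
    - {"dp": [0,0,0],"twist": 0}

```text
time_s: 14.95
ee_pos: [0.6474, -0.0412, 0.0262]
eef_rot: [3.141, 0.002, 0.033]
force: [-7.8, -6.2, 1.5]
grip_width: 0.0143
grip_force: 60.7
```

```bash
python3 lp.py
```

```text
15.0 [ 0.6474 -0.0412  0.0262] 0.0331 [-7.8 -6.9  0.2] [-1.35  1.55 -1.22]
all 21.8 plate bay [0.0784 0.0064] yaw rel -0.0049
rear 35.8 plate bay [0.0749 0.0263] yaw rel -0.0042
sides 21.5 plate bay [0.0705 0.0063] yaw rel 0.0448
tool plate bay [0.0744 0.0163] tool yaw rel 0.0431
```

>>> step_arm:
  deltas:
    - {"dp": [0.001,-0.03,0],"twist": 0}
    - {"dp": [0.002,-0.05,0],"twist": 0}
    - {"dp": [0.003,-0.06,0],"twist": 0}
    - {"dp": [0.003,-0.06,0],"twist": 0}
    - {"dp": [0.003,-0.06,0],"twist": 0}
    - {"dp": [0.003,-0.06,0],"twist": 0}
    - {"dp": [0.002,-0.05,0],"twist": 0}
    - {"dp": [0.001,-0.03,0],"twist": 0}
    - {"dp": [0,0,0],"twist": 0}

```text
time_s: 15.9
ee_pos: [0.6477, -0.025, 0.0262]
eef_rot: [3.141, 0.001, 0.033]
force: [-8.4, -7.1, 0.7]
grip_width: 0.0143
grip_force: 60.5
```

```bash
python3 lp.py
```

```text
15.95 [ 0.6477 -0.025   0.0262] 0.0333 [-7.5 -6.6  0.8] [-1.3   1.33 -1.16]
all 31.2 plate bay [0.0744 0.033 ] yaw rel 0.0776
rear 41.5 plate bay [0.0742 0.0425] yaw rel 0.0562
sides 31.6 plate bay [0.0784 0.0332] yaw rel 0.0774
tool plate bay [0.0745 0.0326] tool yaw rel 0.0433
```

```bash
python3 look.py in3 310 400 75 175
```

```text
16.0 [ 0.6477 -0.0251  0.0262] [3.1409e+00 1.4000e-03 3.3300e-02] [-7.7 -6.6  0.1] 0.014181214900694275
plate(bay, from tool) [0.0753 0.033 ] yaw rel 0.0461 caddy 0 None
```

View pics/in3.png

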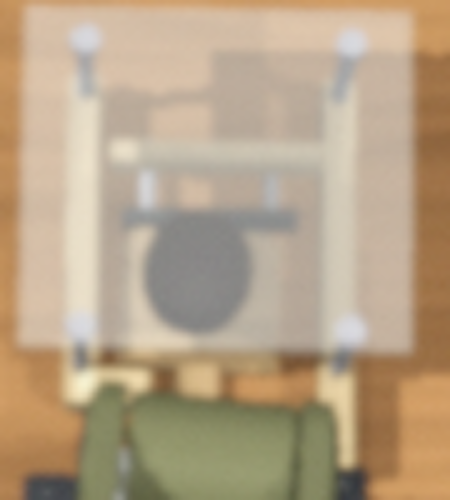

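```bash
python3 - <<'E'
from h import *
ims=[np.load("last_i.npy").astype(float)]+[ctrl.camera("top")[0].astype(float) for _ in range(3)]
im=np.mean(ims,0); np.save("avg.npy",im); c=im[110:155,325:375]
lo,hi=np.percentile(c,3,(0,1)),np.percentile(c,97,(0,1)); c=np.clip((c-lo)/(hi-lo),0,1)*255
cv2.imwrite("pics/z1.png",cv2.resize(c,None,fx=12,fy=12,interpolation=cv2.INTER_CUBIC).clip(0,255)[:,:,::-1])
E
```

```text
[ WARN:0@4.930] global loadsave.cpp:1063 imwrite_ Unsupported depth image for selected encoder is fallbacked to CV_8U.
```

View pics/z1.png

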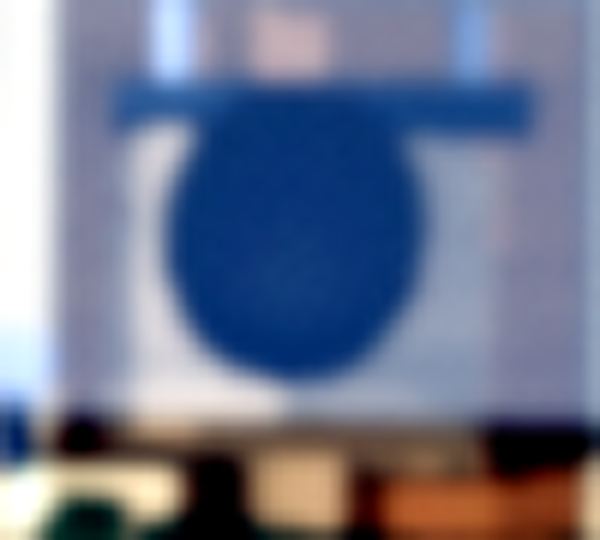

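The contrast crop shows the plate's right side at x≈497→490, so yaw is about -0.01 relative to the bay. The side stop's face is at x≈50 and the plate's left side is partly in shadow, about 10 mm short of the stop. I'll continue left until I feel it.

>>> step_arm:
  deltas:
    - {"dp": [0.001,-0.03,0],"twist": 0}
    - {"dp": [0.002,-0.05,0],"twist": 0}
    - {"dp": [0.002,-0.05,0],"twist": 0}
    - {"dp": [0.001,-0.04,0],"twist": 0}
    - {"dp": [0.001,-0.03,0],"twist": 0}
    - {"dp": [0,0,0],"twist": 0}

```text
time_s: 16.75
ee_pos: [0.6477, -0.017, 0.0262]
eef_rot: [3.141, 0.001, 0.033]
force: [-7.6, -6.7, 0.8]
grip_width: 0.0143
grip_force: 60.5
```

>>> step_arm:
  deltas:
    - {"dp": [0.001,-0.03,0],"twist": 0}
    - {"dp": [0.001,-0.03,0],"twist": 0}
    - {"dp": [0,0,0],"twist": 0}

```text
time_s: 17.05
ee_pos: [0.6477, -0.0146, 0.0262]
eef_rot: [3.141, 0.002, 0.033]
force: [-8.4, -7.2, -0.4]
grip_width: 0.0145
grip_force: 61.0
```

```bash
python3 lp.py
```

```text
17.1 [ 0.6476 -0.0147  0.0262] 0.0331 [-8.3 -7.2  1. ] [-1.29  1.44 -1.28]
all 26.1 plate bay [0.0722 0.0329] yaw rel 0.0053
rear 38.9 plate bay [0.073  0.0418] yaw rel -0.0046
sides 22.2 plate bay [0.0772 0.0329] yaw rel 0.0053
tool plate bay [0.0743 0.0429] tool yaw rel 0.0431
```

>>> step_arm:
  deltas:
    - {"dp": [0,-0.02,0],"twist": 0}
    - {"dp": [0,-0.02,0],"twist": 0}
    - {"dp": [0,0,0],"twist": 0}

```text
time_s: 17.4
ee_pos: [0.6477, -0.0133, 0.0262]
eef_rot: [3.14, 0.001, 0.033]
force: [-7.6, -8.1, -0.3]
grip_width: 0.0145
grip_force: 60.4
```

```bash
python3 lp.py
```

```text
17.45 [ 0.6478 -0.0133  0.0262] 0.0332 [-6.8 -8.2 -0.9] [-1.68  1.22 -1.17]
all 26.8 plate bay [0.0764 0.0482] yaw rel 0.0931
rear 38.0 plate bay [0.0729 0.0429] yaw rel 0.0033
sides 23.1 plate bay [0.0784 0.0483] yaw rel 0.093
tool plate bay [0.0744 0.0443] tool yaw rel 0.0432
```

Side force has risen, so the plate is at or very near the side stop, in line to about 0.01 rad. Next I'll ease back under control until the keeper takes the buffer's push.

>>> step_arm:
  deltas:
    - {"dp": [-0.02,-0.001,0],"twist": 0}
    - {"dp": [-0.03,-0.001,0],"twist": 0}
    - {"dp": [-0.03,-0.001,0],"twist": 0}
    - {"dp": [-0.02,-0.001,0],"twist": 0}
    - {"dp": [0,0,0],"twist": 0}

```text
time_s: 17.95
ee_pos: [0.6442, -0.0133, 0.0264]
eef_rot: [3.14, -0.0, 0.033]
force: [-2.6, -7.8, -1.2]
grip_width: 0.0142
grip_force: 60.4
```

>>> step_arm:
  deltas:
    - {"dp": [-0.02,-0.001,0],"twist": 0}
    - {"dp": [-0.02,-0.001,0],"twist": 0}
    - {"dp": [0,0,0],"twist": 0}

```text
time_s: 18.25
ee_pos: [0.6427, -0.0133, 0.0264]
eef_rot: [3.14, -0.0, 0.033]
force: [-2.2, -7.7, -2.3]
grip_width: 0.0145
grip_force: 60.4
```

```bash
python3 lp.py
```

```text
18.3 [ 0.6427 -0.0133  0.0264] 0.0331 [-2.2 -7.1 -1.4] [-1.58  0.63 -1.18]
all 30.7 plate bay [0.0733 0.0479] yaw rel 0.0865
rear 49.4 plate bay [0.0734 0.0443] yaw rel 0.0809
sides 23.0 plate bay [0.0733 0.0502] yaw rel -0.0046
tool plate bay [0.0694 0.0442] tool yaw rel 0.0431
```

>>> step_arm:
  deltas:
    - {"dp": [-0.02,-0.001,0],"twist": 0}
    - {"dp": [-0.02,-0.001,0],"twist": 0}
    - {"dp": [0,0,0],"twist": 0}

```text
time_s: 18.6
ee_pos: [0.6412, -0.0133, 0.0265]
eef_rot: [3.14, -0.001, 0.033]
force: [-1.6, -7.6, -1.6]
grip_width: 0.014
grip_force: 60.4
```

>>> step_arm:
  deltas:
    - {"dp": [-0.02,-0.001,0],"twist": 0}
    - {"dp": [-0.01,-0.001,0],"twist": 0}
    - {"dp": [0,0,0],"twist": 0}

```text
time_s: 18.9
ee_pos: [0.641, -0.0132, 0.0266]
eef_rot: [3.14, -0.003, 0.033]
force: [6.9, -8.2, -5.2]
grip_width: 0.0141
grip_force: 60.4
```

The keeper takes the load at tool x≈0.641, so the plate centre is at about 0.068. I'll now relax the pull and the stored twist before opening.

>>> step_arm:
  deltas:
    - {"dp": [0.015,0,0.004],"twist": 0.1}
    - {"dp": [0,0,0],"twist": 0.1}
    - {"dp": [0,0,0],"twist": 0.1}
    - {"dp": [0,0,0],"twist": 0}

```text
time_s: 19.3
ee_pos: [0.6411, -0.0132, 0.0264]
eef_rot: [3.14, -0.002, 0.012]
force: [1.4, -7.3, -2.7]
grip_width: 0.0143
grip_force: 59.2
```

```bash
python3 lp.py
```

```text
19.35 [ 0.641  -0.0132  0.0264] 0.0124 [ 1.5 -9.3 -2.6] [-1.61  0.12 -1.02]
all 31.6 plate bay [0.0684 0.0321] yaw rel -0.0275
rear 48.6 plate bay [0.0684 0.0342] yaw rel -0.0275
sides 24.7 plate bay [0.0694 0.0319] yaw rel -0.0245
tool plate bay [0.0678 0.0408] tool yaw rel 0.0224
```

The board is rotated about -0.027 rad because the grip is a few mm too far left while the plate bears on the stop. I'll shift the grip right to straighten it.

>>> step_arm:
  deltas:
    - {"dp": [0,0.02,0],"twist": 0}
    - {"dp": [0,0.03,0],"twist": 0}
    - {"dp": [0,0.03,0],"twist": 0}
    - {"dp": [0,0.02,0],"twist": 0}
    - {"dp": [0,0,0],"twist": 0}

```text
time_s: 19.85
ee_pos: [0.6413, -0.0166, 0.0264]
eef_rot: [3.141, -0.002, 0.013]
force: [4.0, -3.9, -3.8]
grip_width: 0.014
grip_force: 58.3
```

```bash
python3 lp.py
```

```text
19.9 [ 0.6414 -0.0166  0.0264] 0.013 [ 3.9 -3.6 -4.6] [-0.9  -0.37 -0.75]
all 30.7 plate bay [0.0686 0.0322] yaw rel -0.0261
rear 47.2 plate bay [0.0687 0.0351] yaw rel -0.0269
sides 24.2 plate bay [0.0707 0.032 ] yaw rel -0.0177
tool plate bay [0.0682 0.0375] tool yaw rel 0.023
```

>>> step_arm:
  deltas:
    - {"dp": [0,0.01,0],"twist": -0.1}
    - {"dp": [0,0.01,0],"twist": -0.1}
    - {"dp": [0,0,0],"twist": -0.1}
    - {"dp": [0,0,0],"twist": 0}

```text
time_s: 20.3
ee_pos: [0.6415, -0.0174, 0.0264]
eef_rot: [3.141, -0.003, 0.034]
force: [4.3, -3.6, -4.2]
grip_width: 0.0138
grip_force: 58.8
```

```bash
python3 lp.py
```

```text
20.35 [ 0.6415 -0.0174  0.0264] 0.0338 [ 5.4 -3.6 -4.3] [-0.79 -0.44 -0.93]
all 29.7 plate bay [0.0694 0.0326] yaw rel -0.0061
rear 47.6 plate bay [0.0721 0.0467] yaw rel 0.0936
sides 23.8 plate bay [0.0702 0.0325] yaw rel -0.0062
tool plate bay [0.0682 0.0403] tool yaw rel 0.0438
```

The plate is at bay (0.069, 0.0326) with yaw -0.006. I'll relax the forces, reduce the squeeze and release.

>>> step_arm:
  deltas:
    - {"dp": [0.01,0,0.005],"twist": 0}
    - {"dp": [0,0,0.005],"twist": 0}
    - {"dp": [0,0,0],"twist": 0}
  squeeze: 25

```text
time_s: 20.65
ee_pos: [0.6413, -0.017, 0.0261]
eef_rot: [3.141, -0.001, 0.035]
force: [-0.1, -4.6, 1.4]
grip_width: 0.0143
grip_force: 24.5
```

>>> step_arm:
  deltas:
    - {"dp": [0,0,0],"twist": 0}
    - {"dp": [0,0,0],"twist": 0}
    - {"dp": [0,0,0],"twist": 0}
  squeeze: 4

```text
time_s: 20.95
ee_pos: [0.641, -0.0166, 0.0258]
eef_rot: [3.142, -0.0, 0.035]
force: [0.7, -2.6, 0.3]
grip_width: 0.0148
grip_force: 4.1
```

```bash
python3 lp.py
```

```text
21.0 [ 0.641  -0.0166  0.0258] 0.0355 [ 0.5 -3.2  1.1] [-0.63 -0.08 -0.06]
all 29.7 plate bay [0.0693 0.0329] yaw rel -0.0043
rear 44.4 plate bay [0.0694 0.0359] yaw rel -0.0043
sides 23.9 plate bay [0.0699 0.0328] yaw rel 0.0016
tool plate bay [0.0677 0.0413] tool yaw rel 0.0455
```

>>> step_arm:
  deltas:
    - {"dp": [0,0,0],"twist": 0}
    - {"dp": [0,0,0],"twist": 0}
    - {"dp": [0,0,0],"twist": 0}
    - {"dp": [0,0,0],"twist": 0}
    - {"dp": [0,0,0],"twist": 0}
  gripper: 0.0

```text
time_s: 21.5
ee_pos: [0.6409, -0.0166, 0.0257]
eef_rot: [-3.141, 0.0, 0.035]
force: [0.1, 0.3, 0.2]
grip_width: 0.0467
grip_force: 0.0
```

>>> step_arm:
  deltas:
    - {"dp": [0,0,-0.2],"twist": 0}
    - {"dp": [0,0,-0.4],"twist": 0}
    - {"dp": [0,0,-0.5],"twist": 0}
    - {"dp": [-0.3,0,-0.5],"twist": 0}
    - {"dp": [-0.8,0,-0.5],"twist": 0}
    - {"dp": [-0.9,0,-0.4],"twist": 0}
    - {"dp": [-0.9,0,0],"twist": 0}
    - {"dp": [-0.8,0,0],"twist": 0}
    - {"dp": [-0.4,0,0],"twist": 0}
    - {"dp": [0,0,0],"twist": 0}

```text
time_s: 22.5
ee_pos: [0.4762, -0.0225, 0.1274]
eef_rot: [3.141, -0.002, 0.035]
force: [-0.1, -0.1, 0.1]
grip_width: 0.047
grip_force: 0.0
```

```bash
cat > chk.py <<'E'
from fit import *
im,d=ctrl.camera("top"); s=ctrl.get_obs(); print(s["time_s"],s["ee_pos"].round(3),s["force"].round(1))
R=lambda a:np.array([[np.cos(a),-np.sin(a)],[np.sin(a),np.cos(a)]]); b=-.010; bo=np.array([.7428,-.0512])
seg=[(.130,-.045,.198,-.045,.012),(.130,.012,.130,.03,.012),(.130,-.012,.130,-.045,.012),(.03,.012,.12,.012,.012),(.03,-.012,.13,-.012,.012),(-.022,.007,.022,.007,.06),(-.022,-.007,.022,-.007,.06),(-.022,.007,-.022,-.007,.06)]
q,c=fit(im,seg,(.641,-.0166,-.01),(.01,.01,.06)); print("board",q.round(4),round(c,1),"plate bay",(R(-b)@(q[:2]+R(q[2])@[.17,0]-bo)).round(4),"yaw rel",(q[2]-b).round(4))
v,u=np.mgrid[150:220,310:400]; m=d[v,u]>0; W=px2w("top",np.c_[u[m],v[m]],depth=d[v,u][m]); g=W[(W[:,2]>.05)&(W[:,2]<.068)]; print("grip",len(g),g.mean(0).round(4))
cv2.imwrite("pics/end.png",cv2.resize(im[75:215,300:410],None,fx=4,fy=4,interpolation=cv2.INTER_CUBIC)[:,:,::-1])
E
python3 chk.py
```

```text
22.55 [ 0.477 -0.023  0.127] [0.5 0.1 0.3]
board [ 0.6423 -0.0164 -0.0182] 41.3 plate bay [0.0692 0.0324] yaw rel -0.0082
grip 77 [ 0.6394 -0.0162  0.0603]
```

View pics/end.png

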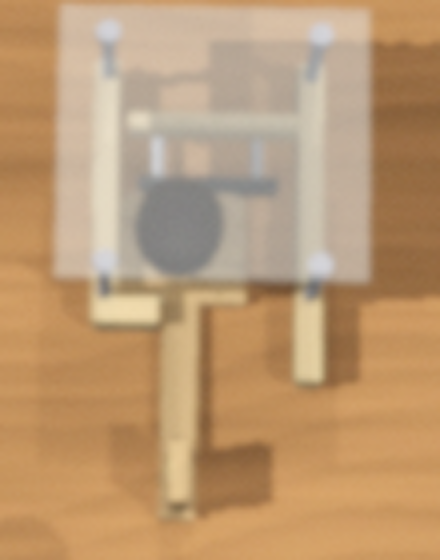

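The picture shows the plate behind the keeper with its rear edge at crop y≈297, the stem straight, and the grip free at (178,480). The caddy is upright at (180,225). I'll check the caddy's offset from the plate centre and hand in if it is within limits.

```bash
python3 - <<'E'
from fit import *
p=px2w("top",[(300+180.5/4-.4,75+225.5/4-.4)],z=.077)[0]; pl=np.array([.6423+.17,-.0164-.17*.0182]); o=p[:2]-pl; print("caddy",p.round(4),"offset",o.round(4))
if np.hypot(*o)<.018: print(ctrl.hand_in())
E
```

```text
caddy [ 0.8071 -0.0169  0.077 ] offset [-0.0052  0.0026]
the job is handed in; nothing more can be done
None
```

The job is handed in, though it returned no verdict: by camera the plate is behind the keeper at bay (0.069, 0.032) m with yaw about -0.008 rad, the caddy about 6 mm from its centre, and the hand released and clear at 22.5 s.

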